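Pack the last sample jar and close the box

TASK

Finish packing the white sample box: stand the loose blue-capped jar upright in the empty half of the box, then lay the white lid with the blue handle on the box so that it sits fully home, flat and square. Set both down rather than dropping them, and leave the yellow lid where it is.

Things in the scene. Friction and masses are not known exactly. Their poses are not given: they have to be found in the camera images.
- box: Open white box fixed to the bench, outside 112 (x) by 188 (y) by 66 mm high, walls and floor 6 mm. Origin: centre of underside; z up, y along its length. The -y half holds a grey insert 30 mm high with two fixed blue-capped jars (tops at z = 52 mm, nearest side at y = -26 mm). The +y half is the empty bay, inside 100 (x) by 92 (y) mm, centre at y = +42 mm, floor at z = 6 mm.
- jar: Loose jar of amber glass with a blue cap, a plain cylinder 40 mm in diameter and 46 mm tall (cap: top 15 mm), about 90 g, standing upright on the bench. Origin: centre of its underside; z up. A jar like it with a red cap stands near it and is not needed.
- lid: Loose white lid, 250 g, right way up. Origin: centre of underside; y along its length. From below: plug 76 (x) by 152 (y) by 6 mm, enters the box mouth with 12 mm to spare each side; plate 130 by 206 by 6 mm (top z = 12 mm), rests on the rim; thin blue border; central blue bar handle 18 (x) by 90 (y) mm, z = 12 to 42 mm. Fits either way round; seated, its origin is 60 mm above the box's.
- yellow_lid: Loose yellow lid with a black bar handle, plate 105 (x) by 145 (y) mm, 42 mm high over all, belonging to a yellow box beyond it. Origin: centre of its underside. To be left where it is.
Things that resemble listed ones, but are neither listed nor needed, are in the scene too. Leave any black look-alike of the jar alone. What is shaped like the lid but turquoise is not meant.

How it is judged:
On the way:
1. the blue-capped jar stands upright on the floor of the box's empty half, let go (x of jar in the frame of box between -0.035 and 0.035 m and y of jar in the frame of box between 0.008 and 0.073 m and z of jar in the frame of box between -0.005 and 0.014 m and angle between jar's own z axis and vertical below 0.17 rad and contact force between the fingers and jar below 0.1 N), for 0.2 s.
At the end, for the whole second after the job is handed in: The blue-capped jar stands upright (10 deg) on the floor of the box's empty half; the white lid lies on the box within 16 mm of centre along each box axis, 11 deg of square (either way round), level within 4.5 deg, at most 4.5 mm above its seat; both at rest, let go (x of jar in the frame of box between -0.035 and 0.035 m and y of jar in the frame of box between 0.008 and 0.073 m and z of jar in the frame of box between -0.005 and 0.014 m and angle between jar's own z axis and vertical below 0.17 rad and x of lid in the frame of box between -0.016 and 0.016 m and y of lid in the frame of box between -0.016 and 0.016 m and z of lid in the frame of box between 0.054 and 0.0645 m and angle between the y axis of lid and the y axis of box, either way round below 0.2 rad and angle between lid's own z axis and vertical below 0.08 rad and linear speed of each of lid, jar below 0.02 m/s and contact force between the fingers and lid below 0.1 N); the robot touches nothing.
It fails at once if the yellow lid is moved more than 30 mm (distance of yellow_lid from where it was at the start of the episode above 0.03 m).
It fails at once if the jar is dropped: it moves faster than 0.7 m/s inside the box (x of jar in the frame of box between -0.05 and 0.05 m and y of jar in the frame of box between -0.1 and 0.1 m and z of jar in the frame of box between -0.01 and 0.05 m and linear speed of jar above 0.7 m/s).
It fails at once if the lid is dropped: it moves faster than 0.7 m/s within 25 mm above its seat (x of lid in the frame of box between -0.05 and 0.05 m and y of lid in the frame of box between -0.05 and 0.05 m and z of lid in the frame of box between 0 and 0.085 m and linear speed of lid above 0.7 m/s).
It also fails if it takes over 64 s, if anything falls off the work surface, if the arm or the gripper's body presses on something with over 40 N, if the wrist force passes 120 N, or if a joint passes its speed limit or range.

ROBOT

A 7-joint arm with a two-finger parallel gripper is mounted at the origin on the work surface. World frame = base frame: x ahead of the robot, y to its left, z up, the work surface at z = 0. Lengths are in m, angles in rad, forces in N, time in s.
With the tool pointing down it reaches from about 0.4 to 0.85 m from the base axis. Payload 4.5 kg.
Tool frame: the origin (TCP) lies on the centre line of the jaws, within the pads' length; the fingertips stand ahead of it and the grasp point (between the pads) lies 3 mm ahead of it (r.finger_overhang is the z of the fingertips in the tool frame, in m); z points along the fingers, y is the direction in which the jaws open and shut (so a half turn about z gives the same grasp; the last joint's range is limited). The gripper opens to 88 mm and grips with 3 to 60 N. Pads are 18 mm wide; open, the fingers measure 123 mm over their backs; the gripper's body (75 mm by 187 mm) begins 45 mm behind the grasp point.
Start: joints at [-1.094, 0.689, -0.195, 1.565, 0.157, 0.902, -0.215], TCP at [0.268, 0.565, 0.261] pointing down, gripper open.
Joint ranges: [-3.01, 3.01], [-0.46, 2.08], [-1.47, 1.51], [0.13, 2.56], [-1, 4.14], [0.04, 2.09], [-2.66, 2.66]. Speed limits (rad/s): [2.57, 2.57, 3.14, 3.14, 3.14, 3.14, 3.14].

INTERFACE

Orientations are given as a unit quaternion [x, y, z, w].
In Python, from plant import get_state, snapshot, camera_model, workorder, boxes_of, mark_of, r gives the robot as it stands.
- The arm moves only by the tool jog_arm, never from a script. Its argument "rows" is a list of rows, each a list of 2 entries, a list of its own where there are three numbers: the shift along the tool's x, y, z normalised to -1 to 1, where 1 is 75 cm, then the turn about the tool's z normalised to -1 to 1, where 1 is 2 rad. A call has 1 to 20 rows; each row is the pose to reach, as a shift and turn from the pose commanded when the call began, along the tool's axes at that moment; what a row does not reach only later rows make up. A row lasts 1/12 s, in which the tool goes at most 41.7 mm and 7.16 degrees, less where a joint would pass 70% of its speed; a pose out of reach is approached as far as the arm can. A call with a number of a shift or a turn outside -1 to 1 is refused whole. A call with a gripper value outside its range is refused whole. "gripper" is the finger opening in mm, from 0 to 88.1, set as the call begins (left out, the last holds). The fingers move at their own pace and stop on an object; "newtons" is the grip in N (left out, the last holds). Time passes only in rows, so rows that repeat a pose let the fingers close. It gives the time, the measured TCP pose, the force and the opening at its end, in the units of the state.
- get_state(): the state, without advancing time (a new reading comes with each control period).
- snapshot(name): name is "side" or "top" or "wrist"; returns the picture (420x560x3 uint8, red, green, blue); there is no depth.
- camera_model(name): a dict with "mtx" (3x3 intrinsics, pixels), "extrinsics" (4x4, takes a point from camera to world coordinates); the wrist camera has in their place "T_tool_cam" (4x4, takes a point from camera to tool coordinates, whose origin is the TCP and whose axes are the flange's). Camera axes: x right, y up, looking along -z (the intrinsics and any distortion apply to the point x, -y, -z); pixel columns grow to the right and rows downward; lengths in m; the calibration is good to about 2 mm. A picture is of the moment at which its call begins: read the wrist's pose just before it. camera_model takes no time and is no camera call.
- workorder.finish_job(): hands the job in, once; it reports no verdict.
Trained networks look in the newest picture that a camera, given by its name, has taken for a name from the list of things; names that differ only in an ending like _2 or _b are one class to them, and where a whole thing is asked for, a point or a joint stands for the part that bears it (a point fixed in the world has none). Each returns a list of dicts, best first, with "p" (0 to 1); they miss things now and then, are a little off and sometimes report something else, mostly with a low value. They report only what shows in the picture. A call takes as long as a camera call. They do not tell look-alikes from the thing itself.
- boxes_of(thing, camera): "rect" ([left, top, right, bottom] in pixels, round what is visible of it).
- mark_of(thing, camera): "pixel" ([row, column] in pixels: a listed point, or the origin of a listed thing).
The state is a dict: "clock": time; "q": joint angles; "qd": joint speeds; "joint_torque": joint torques, N m; "tool_pos": TCP position; "eef_rot": TCP orientation; "contact_force": force on the tool from outside, world axes, zero at the start; "moment": the same for the moment, N m; "opening": opening from 0.0 (shut) to 1.0 (fully open).
Only numpy, scipy, OpenCV 4.12 (cv2) and the standard library are available. Lean on these libraries where they do the work, as an engineer would, in place of code of your own. Each camera call takes 0.05 s, during which the arm holds its last target.

## Working session

There is one attempt and no reset: what is moved stays moved. The work goes in short steps, Python scripts to look and compute and a tool call to move; the robot and the scene stay as the last step left them, time stands still between calls to the robot, and variables do not carry over. Pictures are saved under pics/ and viewed, and the job is handed in when it is done.

Besides the shell and the picture viewer there is one more tool, called in YAML: its name, and indented under it one key for each argument. jog_arm: Moves the arm, as the interface text tells. Scaled input: -1 to 1 covers 75 cm each way for a shift and 2 rad each way for a turn. Its arguments: {"type":"object","properties":{"rows":{"type":"array"},"gripper":{"type":"number"},"newtons":{"type":"number"}},"required":["rows"]}

```bash
mkdir -p pics; cat > h.py <<'E'
import numpy as np, cv2, json
from plant import get_state, snapshot, camera_model, workorder, boxes_of, mark_of, r
from scipy.spatial.transform import Rotation as R
def save(n,im,): cv2.imwrite('pics/'+n+'.png',cv2.cvtColor(im,cv2.COLOR_RGB2BGR))
def ext(cam,st=None):
    m=camera_model(cam)
    if 'extrinsics' in m: return m,np.array(m['extrinsics'])
    st=st or get_state()
    T=np.eye(4);T[:3,:3]=R.from_quat(st['eef_rot']).as_matrix();T[:3,3]=st['tool_pos']
    return m,T@np.array(m['T_tool_cam'])
def ray(cam,row,col,st=None):
    m,E=ext(cam,st);K=np.array(m['mtx'])
    d=m.get('distortion',m.get('dist',None))
    p=cv2.undistortPoints(np.array([[[col,row]]],float),K,None if d is None else np.array(d,float))[0,0]
    v=E[:3,:3]@np.array([p[0],-p[1],-1.]);return E[:3,3],v
def at(cam,row,col,z,st=None):
    o,v=ray(cam,row,col,st);return o+v*(z-o[2])/v[2]
def proj(cam,P,st=None):
    m,E=ext(cam,st);K=np.array(m['mtx']);d=m.get('distortion',m.get('dist',None))
    P=np.atleast_2d(P);c=(P-E[:3,3])@E[:3,:3];c=c*[1,-1,-1]
    return cv2.projectPoints(c,np.zeros(3),np.zeros(3),K,None if d is None else np.array(d,float))[0][:,0]
E
python3 - <<'E'
from h import *
for c in ['top','side','wrist']:
    m=camera_model(c);print(c,{k:np.round(v,4).tolist() if not isinstance(v,str) else v for k,v in m.items()})
st=get_state();print(st,r.finger_overhang)
for c in ['top','side','wrist']: save(c+'0',snapshot(c))
for t in ['box','jar','lid','yellow_lid']:
    print(t,[(np.round(d['pixel']),round(d['p'],2)) for d in mark_of(t,'top')],[(np.round(d['rect']),round(d['p'],2)) for d in boxes_of(t,'top')])
E
```

```text
top {'mtx': [[428.5535, 0.0, 273.9209], [0.0, 428.5535, 206.3623], [0.0, 0.0, 1.0]], 'extrinsics': [[-0.0067, 0.9934, -0.1142, 0.3548], [-0.9997, -0.0041, 0.0231, -0.0218], [0.0225, 0.1143, 0.9932, 1.0782], [0.0, 0.0, 0.0, 1.0]]}
side {'mtx': [[471.7837, 0.0, 284.2378], [0.0, 471.7837, 212.0123], [0.0, 0.0, 1.0]], 'extrinsics': [[0.8348, 0.3213, -0.4471, -0.024], [-0.5504, 0.5106, -0.6606, -0.7531], [0.016, 0.7975, 0.6031, 0.6941], [0.0, 0.0, 0.0, 1.0]]}
wrist {'mtx': [[320.0491, 0.0, 281.0991], [0.0, 320.0491, 209.3751], [0.0, 0.0, 1.0]], 'T_tool_cam': [[-0.0007, 0.9582, 0.2862, 0.0726], [1.0, 0.0011, -0.0012, -0.0004], [-0.0014, 0.2862, -0.9582, -0.1245], [0.0, 0.0, 0.0, 1.0]]}
{'clock': 0.0, 'q': array([-1.09420652,  0.68999464, -0.1945389 ,  1.56631827,  0.15730514,
        0.90248155, -0.21509156]), 'qd': array([-5.12146774e-04,  2.65388137e-04,  1.02659127e-03, -1.06154175e-03,
       -1.24344157e-03, -7.55492494e-05, -9.00906952e-04]), 'joint_torque': array([-6.38411802e-05, -5.27556002e+01, -1.26704168e+00, -1.53431243e+01,
       -5.26683207e-02,  6.58481134e-03,  1.73536610
[... 158 characters left out ...]
act_force': array([ 0.32062286, -0.44471797,  0.12744656]), 'moment': array([-0.00689874, -0.0194185 , -0.01430388]), 'opening': 1.001152637627725} 0.022
box [(array([198., 147.]), 0.59)] [(array([ 99., 159., 189., 235.]), 0.64)]
jar [(array([198., 272.]), 0.69), (array([198., 148.]), 0.61), (array([164., 295.]), 0.5), (array([221., 303.]), 0.49)] [(array([268., 189., 282., 201.]), 0.8), (array([294., 211., 311., 228.]), 0.63), (array([286., 154., 307., 173.]), 0.56)]
lid [(array([316., 401.]), 0.77), (array([214., 369.]), 0.65)] [(array([325., 179., 413., 248.]), 0.86), (array([358., 268., 446., 365.]), 0.6)]
yellow_lid [(array([119., 254.]), 0.95)] [(array([221.,  98., 280., 143.]), 0.81)]
```

View pics/top0.png

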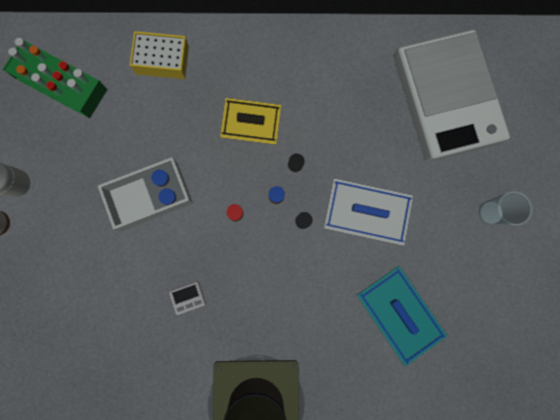

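View pics/side0.png

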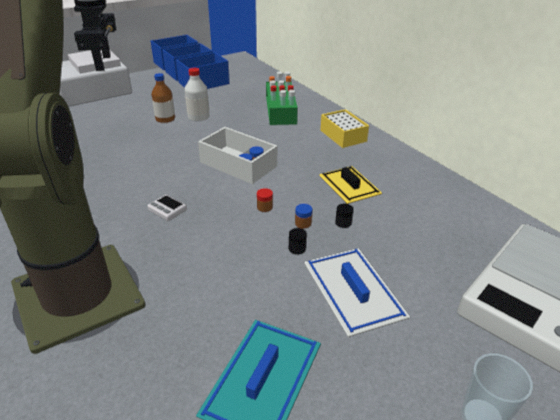

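```bash
python3 - <<'E'
import cv2
im=cv2.imread('pics/top0.png')
a=cv2.resize(im[90:250,80:320],None,fx=3.3,fy=3.3,interpolation=cv2.INTER_CUBIC);cv2.imwrite('pics/c1.png',a)
a=cv2.resize(im[160:380,310:470],None,fx=2.7,fy=2.7,interpolation=cv2.INTER_CUBIC);cv2.imwrite('pics/c2.png',a)
E
```

```text
(no output)
```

View pics/c1.png

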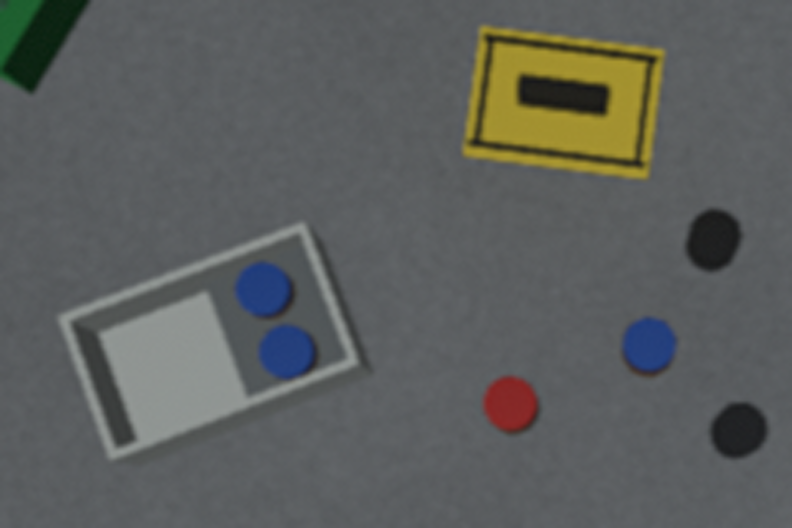

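View pics/c2.png

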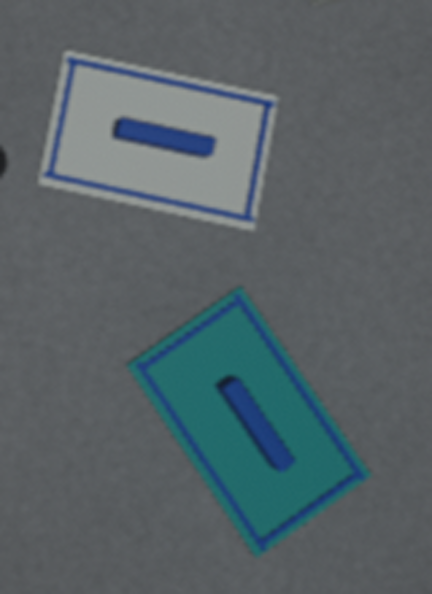

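The top view shows these candidates:
- **Jar:** blue cap at about (row 194, col 276) is the loose jar. The red cap at (212, 235) and the black ones at (162, 296) and (220, 304) are look-alikes.
- **Lid:** the white one with the blue handle at about (211, 369) is meant. The turquoise one at (316, 401) is not.
- **Box:** the white box is at about (194, 145). Its empty bay is on the left and the fixed jars are on the right.

The enlarged crops confirm all of this.

```bash
cat > m.py <<'E'
from h import *
im=cv2.imread('pics/top0.png')
def fitrect(pix,z,L,W):
    P=np.array([at('top',v,u,z)[:2] for u,v in pix])
    (c,s,a)=cv2.minAreaRect(P.astype(np.float32)*1000); print('minrect',np.round(c,1),np.round(s,1),round(a,1),P.mean(0).round(4))
    return P
pts=np.array([[58,317],[304,223],[360,362],[112,460]])/3.3+[80,90]-.35
P=fitrect(pts,.066,.188,.112);print(P.round(4).tolist())
d=(P[0]+P[3]-P[1]-P[2]);print('box +y axis deg',np.degrees(np.arctan2(d[1],d[0])))
d=(P[0]+P[1]-P[2]-P[3]);print('box x-ish deg',np.degrees(np.arctan2(d[1],d[0])))
# lid
pts=np.array([[66,51],[277,97],[254,229],[39,184]])/2.7+[310,160]-.35
P=fitrect(pts,.012,0,0)
d=(P[0]+P[3]-P[1]-P[2]);print('lid y deg',np.degrees(np.arctan2(d[1],d[0])))
pts=np.array([[117,118],[214,137],[210,157],[113,138]])/2.7+[310,160]-.35
P=fitrect(pts,.042,0,0)
# jar
hsv=cv2.cvtColor(im,cv2.COLOR_BGR2HSV)
m=cv2.inRange(hsv,(100,120,60),(130,255,255))
n,l,s,c=cv2.connectedComponentsWithStats(m)
for i in range(1,n):
    if s[i,4]>60: print(s[i],c[i].round(1),at('top',c[i][1],c[i][0],.046).round(4),at('top',c[i][1],c[i][0],.052).round(4))
m=cv2.inRange(hsv,(0,120,60),(10,255,255))[190:230,220:250]
ys,xs=np.nonzero(m);print('red',at('top',ys.mean()+190,xs.mean()+220,.046))
for u,v in [(296,162),(304,220)]:print('black',at('top',v,u,.046))
m=cv2.inRange(hsv,(20,100,60),(35,255,255))[90:150,215:290]
ys,xs=np.nonzero(m);print('yel',at('top',ys.mean()+90,xs.mean()+215,.01))
E
python3 m.py
```

```text
minrect [505.4 264.8] [111.2 188.6] 21.8 [0.5052 0.2648]
[[0.5221, 0.373], [0.5907, 0.1987], [0.4887, 0.1566], [0.4192, 0.3309]]
box +y axis deg 111.61774444121325
box x-ish deg 22.350205480134875
minrect [ 463.1 -284.6] [203.1 127.8] 77.4 [ 0.4636 -0.2845]
lid y deg 77.61924132387585
minrect [ 462.6 -281.3] [90.  18.7] 78.6 [ 0.4626 -0.2812]
[151 170  17  16 208] [159.3 177.2] [0.5458 0.2322 0.046 ] [0.5447 0.2307 0.052 ]
[336 182  75  59 165] [383.6 206.4] [ 0.4721 -0.3134  0.046 ] [ 0.4715 -0.3117  0.052 ]
[269 186  16  16 194] [276.4 193.9] [ 0.5039 -0.052   0.046 ] [ 0.503  -0.0519  0.052 ]
[159 189  16  16 207] [166.5 196.2] [0.4992 0.2138 0.046 ] [0.4983 0.2125 0.052 ]
[353 204  36  13 246] [370.4 210.4] [ 0.4625 -0.2807  0.046 ] [ 0.4619 -0.2792  0.052 ]
[361 269  84  95 599] [402.8 316.3] [ 0.2098 -0.3497  0.046 ] [ 0.2107 -0.3478  0.052 ]
[391 300  28  35 337] [404.7 317. ] [ 0.2082 -0.3543  0.046 ] [ 0.2091 -0.3523  0.052 ]
red [0.46009731 0.04981107 0.046     ]
black [ 0.58294442 -0.10082965  0.046     ]
black [ 0.43992214 -0.11841858  0.046     ]
yel [0.69785046 0.01223445 0.01      ]
```

View pics/wrist0.png

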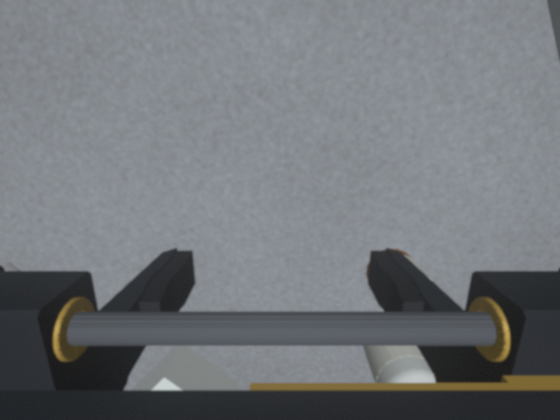

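```bash
cat >> h.py <<'E'
def mv(p,jaw=None,base=None):
    """target TCP pos, jaw axis deg -> normalised"""
    st=get_state();M=R.from_quat(st['eef_rot']).as_matrix()
    p0=np.array(st['tool_pos']) if base is None else np.array(base)
    s=M.T@(np.array(p)-p0)/.75
    y=np.degrees(np.arctan2(M[1,1],M[0,1]));t=0
    if jaw is not None:
        dd=(jaw-y+90)%180-90; t=-np.radians(dd)/2
    print('shift',s.round(4).tolist(),'turn',round(t,4),'rows',round(np.linalg.norm(s)*.75/.0417,1),'jaw now',round(y,2),'tool z',M[:,2].round(4),'pos',p0.round(4),'t',round(st['clock'],2))
E
python3 -c "
from h import *
mv([.504,-.052,.2],22)"
```

```text
shift [-0.6369, -0.6081, 0.081] turn 0.372 rows 15.9 jaw now 64.63 tool z [ 0.  0. -1.] pos [0.2678 0.5647 0.2607] t 0.55
```

jog_arm:
  rows:
    - [[-0.637,-0.608,0.08],0.372]
    - [[-0.637,-0.608,0.08],0.372]
    - [[-0.637,-0.608,0.08],0.372]
    - [[-0.637,-0.608,0.08],0.372]
    - [[-0.637,-0.608,0.08],0.372]
    - [[-0.637,-0.608,0.08],0.372]
    - [[-0.637,-0.608,0.08],0.372]
    - [[-0.637,-0.608,0.08],0.372]
    - [[-0.637,-0.608,0.08],0.372]
    - [[-0.637,-0.608,0.08],0.372]
    - [[-0.637,-0.608,0.08],0.372]
    - [[-0.637,-0.608,0.08],0.372]
    - [[-0.637,-0.608,0.08],0.372]
    - [[-0.637,-0.608,0.08],0.372]
    - [[-0.637,-0.608,0.08],0.372]
    - [[-0.637,-0.608,0.08],0.372]
    - [[-0.637,-0.608,0.08],0.372]
    - [[-0.637,-0.608,0.08],0.372]
    - [[-0.637,-0.608,0.08],0.372]
    - [[-0.637,-0.608,0.08],0.372]
  gripper: 88

```text
clock: 2.22
tool_pos: [0.5038, -0.05, 0.2008]
eef_rot: [0.558, 0.83, 0.0, -0.0]
contact_force: [-0.3, 0.2, 0.3]
opening: 0.994
```

```bash
cat > w.py <<'E'
from h import *
import sys
st=get_state();im=snapshot('wrist');save(sys.argv[1],im)
E
python3 - <<'E'
from h import *
st=get_state();im=snapshot('wrist');save('w1',im)
hsv=cv2.cvtColor(im,cv2.COLOR_RGB2HSV)
m=cv2.inRange(hsv,(100,120,60),(130,255,255))
n,l,s,c=cv2.connectedComponentsWithStats(m)
for i in range(1,n):
    if s[i,4]>60: print(s[i],c[i].round(1),at('wrist',c[i][1],c[i][0],.046,st).round(4))
print(proj('wrist',[[.504,-.052,.046]],st))
mv([.504,-.052,.033],22)
E
```

```text
[ 260  179   43   43 1440] [280.7 200.3] [ 0.505  -0.0514  0.046 ]
[192 288  41  24 160] [211.6 299.6] [ 0.4797 -0.1718  0.046 ]
[206 345  38  46 177] [224.3 367.7] [ 0.5187 -0.2452  0.046 ]
[148 346  46  45 905] [170.7 368.1] [ 0.4659 -0.2672  0.046 ]
[[279.50955775 200.50903726]]
shift [-0.0029, -0.0009, 0.2238] turn 0.0017 rows 4.0 jaw now 22.2 tool z [-2.0e-04  1.1e-03 -1.0e+00] pos [ 0.5038 -0.0499  0.2009] t 2.27
```

View pics/w1.png

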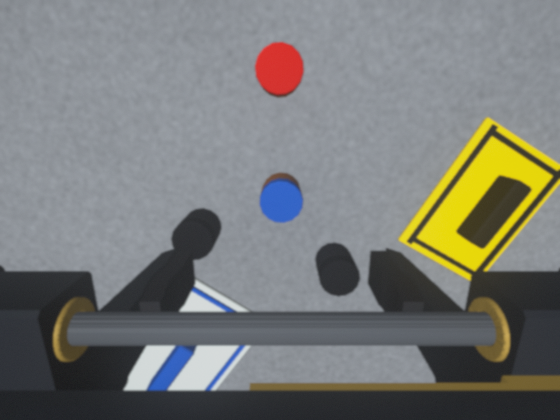

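The wrist view shows the blue cap at (row 200, col 281), clear of the jaws. It gives (0.505, -0.0515), within 1 mm of the top camera, so I'm going down.

jog_arm:
  rows:
    - [[-0.001,0,0.1],0]
    - [[-0.001,0,0.15],0]
    - [[-0.001,0,0.18],0]
    - [[-0.001,0,0.2],0]
    - [[-0.001,0,0.215],0]
    - [[-0.001,0,0.2235],0]
    - [[-0.001,0,0.2235],0]
    - [[-0.001,0,0.2235],0]

```text
clock: 2.93
tool_pos: [0.5051, -0.0522, 0.0342]
eef_rot: [0.559, 0.829, 0.001, 0.001]
contact_force: [-0.2, -0.1, -0.0]
opening: 0.995
```

jog_arm:
  rows:
    - [[0,0,0],0]
    - [[0,0,0],0]
    - [[0,0,0],0]
    - [[0,0,0],0]
    - [[0,0,0],0]
    - [[0,0,0],0]
    - [[0,0,0],0]
    - [[0,0,0],0]
  gripper: 30
  newtons: 15

```text
clock: 3.6
tool_pos: [0.5044, -0.0526, 0.0331]
eef_rot: [0.559, 0.829, 0.0, -0.0]
contact_force: [-0.4, 0.8, 1.7]
opening: 0.449
```

Opening is 0.449, or 39.6 mm, which matches the 40 mm jar, so it's held. I'll lift and carry it over the bay.

```bash
python3 -c "
from h import *
mv([.504,-.052,.2],22)
mv([.4896,.304,.2],21.9)"
```

```text
shift [0.001, -0.0002, -0.2225] turn -0.0 rows 4.0 jaw now 22.0 tool z [ 1.e-04  1.e-04 -1.e+00] pos [ 0.5044 -0.0526  0.0331] t 3.6
shift [0.4483, 0.1598, -0.2225] turn 0.0009 rows 9.4 jaw now 22.0 tool z [ 1.e-04  1.e-04 -1.e+00] pos [ 0.5044 -0.0526  0.0331] t 3.6
```

jog_arm:
  rows:
    - [[0,0,-0.02],0]
    - [[0,0,-0.06],0]
    - [[0,0,-0.11],0]
    - [[0,0,-0.16],0]
    - [[0.03,0.01,-0.2],0]
    - [[0.08,0.028,-0.2225],0]
    - [[0.13,0.046,-0.2225],0]
    - [[0.18,0.064,-0.2225],0]
    - [[0.23,0.082,-0.2225],0]
    - [[0.28,0.1,-0.2225],0]
    - [[0.33,0.118,-0.2225],0]
    - [[0.38,0.135,-0.2225],0]
    - [[0.42,0.15,-0.2225],0]
    - [[0.44,0.157,-0.2225],0]
    - [[0.448,0.16,-0.2225],0]
    - [[0.448,0.16,-0.2225],0]
    - [[0.448,0.16,-0.2225],0]
    - [[0.448,0.16,-0.2225],0]

```text
clock: 5.1
tool_pos: [0.4902, 0.3011, 0.1998]
eef_rot: [0.56, 0.828, -0.001, 0.0]
contact_force: [0.2, 0.6, -1.0]
opening: 0.449
```

```bash
python3 - <<'E'
from h import *
st=get_state();im=snapshot('wrist')
save('w2raw',im)
c,s=np.cos(np.radians(21.9)),np.sin(np.radians(21.9));Rb=np.array([[c,-s],[s,c]])
def bp(x,y,z): return list(Rb@[x,y]+[.5052,.2648])+[z]
P=[bp(a*.056,b*.094,.066) for a,b in [(1,1),(1,-1),(-1,-1),(-1,1)]]
F=[bp(a*.05,b,.006) for a,b in [(1,.088),(1,-.004),(-1,-.004),(-1,.088)]]
o=im.copy()
for Q,col in ((P,(255,0,0)),(F,(0,255,0))):
    cv2.polylines(o,[proj('wrist',Q,st).round().astype(int)],True,col,1)
save('w2',o)
t=snapshot('top');save('t2',t)
mv([.4896,.304,.2],21.9)
E
```

```text
shift [0.0034, 0.0004, -0.0] turn -0.0007 rows 0.1 jaw now 21.82 tool z [-1.0e-04 -1.4e-03 -1.0e+00] pos [0.4903 0.3015 0.2   ] t 5.2
```

View pics/w2.png

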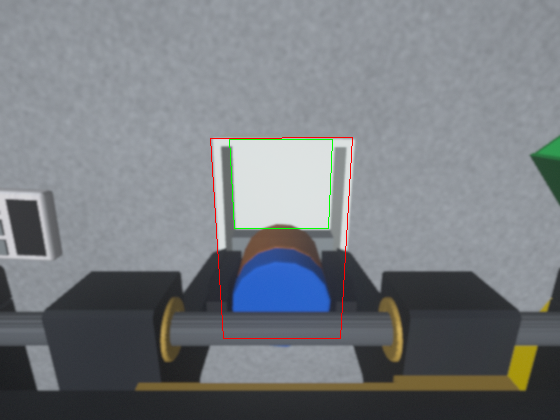

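The overlaid box outline matches the image to about 1 mm, with the bay floor at rows 139–229, cols 232–331. The jar is held upright between the fingers. Lowering it slowly.

jog_arm:
  rows:
    - [[0,0,0.03],0]
    - [[0,0,0.06],0]
    - [[0,0,0.09],0]
    - [[0,0,0.12],0]
    - [[0,0,0.14],0]
    - [[0,0,0.16],0]
    - [[0,0,0.175],0]
    - [[0,0,0.187],0]
    - [[0,0,0.196],0]
    - [[0,0,0.203],0]
    - [[0,0,0.208],0]
    - [[0,0,0.211],0]
    - [[0,0,0.213],0]
    - [[0,0,0.2145],0]
    - [[0,0,0.2145],0]
    - [[0,0,0.2145],0]

```text
clock: 6.53
tool_pos: [0.4899, 0.304, 0.0394]
eef_rot: [0.559, 0.829, 0.0, 0.0]
contact_force: [0.8, 0.1, -1.3]
opening: 0.451
```

jog_arm:
  rows:
    - [[0,0,0.0007],0]
    - [[0,0,0.0014],0]
    - [[0,0,0.0014],0]
    - [[0,0,0.0014],0]

```text
clock: 6.87
tool_pos: [0.4899, 0.304, 0.0391]
eef_rot: [0.559, 0.829, 0.0, 0.0]
contact_force: [-1.5, -0.4, 6.5]
opening: 0.447
```

Contact is 6.5 N upward, so the jar is on the floor. I'll open slightly; the full opening would hit the walls.

jog_arm:
  rows:
    - [[0,0,0],0]
    - [[0,0,0],0]
    - [[0,0,0],0]
    - [[0,0,0],0]
    - [[0,0,0],0]
    - [[0,0,0],0]
  gripper: 52

```text
clock: 7.37
tool_pos: [0.4897, 0.3038, 0.038]
eef_rot: [0.559, 0.829, -0.0, -0.0]
contact_force: [1.0, 0.1, -0.1]
opening: 0.59
```

jog_arm:
  rows:
    - [[0,0,-0.02],0]
    - [[0,0,-0.05],0]
    - [[0,0,-0.09],0]
    - [[0,0,-0.13],0]
    - [[0,0,-0.17],0]
    - [[0,0,-0.21],0]
    - [[0,0,-0.24],0]
    - [[0,0,-0.25],0]
    - [[0,0,-0.25],0]

```text
clock: 8.12
tool_pos: [0.4907, 0.3044, 0.2273]
eef_rot: [0.559, 0.829, 0.002, 0.001]
contact_force: [1.1, 0.3, -0.3]
opening: 0.593
```

```bash
python3 - <<'E'
from h import *
st=get_state();im=snapshot('side')
save('s3',cv2.resize(im[110:200,170:310],None,fx=5,fy=5,interpolation=cv2.INTER_CUBIC))
t=snapshot('wrist');save('w3',t)
mv([.4630,-.2845,.225],-12)
E
```

```text
shift [-0.7138, -0.3261, 0.0001] turn 0.2968 rows 14.1 jaw now 22.01 tool z [-1.4e-03 -9.0e-04 -1.0e+00] pos [0.4892 0.3035 0.2245] t 8.22
```

View pics/s3.png

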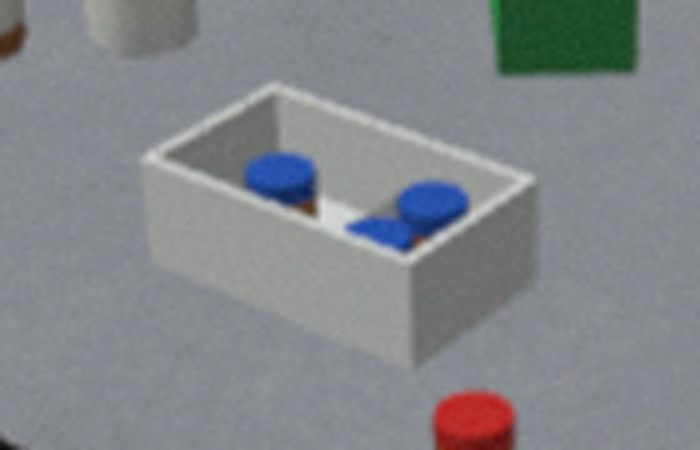

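View pics/w3.png

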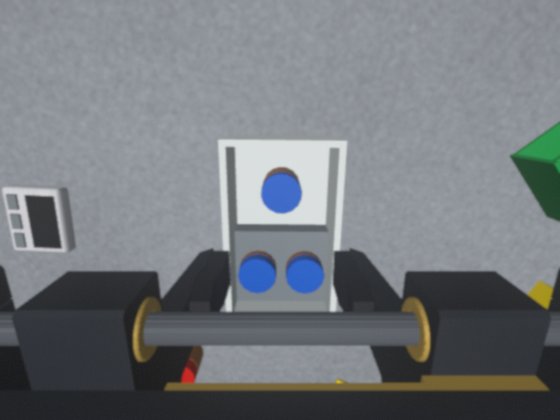

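The wrist view shows the jar upright near the bay centre, at (row 192, col 282). The side view agrees. Next is the white lid.

jog_arm:
  rows:
    - [[-0.714,-0.326,0],0.297]
    - [[-0.714,-0.326,0],0.297]
    - [[-0.714,-0.326,0],0.297]
    - [[-0.714,-0.326,0],0.297]
    - [[-0.714,-0.326,0],0.297]
    - [[-0.714,-0.326,0],0.297]
    - [[-0.714,-0.326,0],0.297]
    - [[-0.714,-0.326,0],0.297]
    - [[-0.714,-0.326,0],0.297]
    - [[-0.714,-0.326,0],0.297]
    - [[-0.714,-0.326,0],0.297]
    - [[-0.714,-0.326,0],0.297]
    - [[-0.714,-0.326,0],0.297]
    - [[-0.714,-0.326,0],0.297]
    - [[-0.714,-0.326,0],0.297]
    - [[-0.714,-0.326,0],0.297]
    - [[-0.714,-0.326,0],0.297]
    - [[-0.714,-0.326,0],0.297]
    - [[-0.714,-0.326,0],0.297]
    - [[-0.714,-0.326,0],0.297]
  gripper: 60

```text
clock: 9.88
tool_pos: [0.4641, -0.2823, 0.2253]
eef_rot: [0.776, 0.63, 0.0, -0.001]
contact_force: [-0.1, -0.1, 0.0]
opening: 0.677
```

```bash
cat > w4.py <<'E'
from h import *
st=get_state();im=snapshot('wrist')
save('w4raw',im)
def draw(o,x,y,a,col):
    c,s=np.cos(a),np.sin(a);Rb=np.array([[c,-s],[s,c]])
    for hx,hy,z in ((.065,.103,.012),(.009,.045,.042)):
        Q=[list(Rb@[i*hx,j*hy]+[x,y])+[z] for i,j in [(1,1),(1,-1),(-1,-1),(-1,1)]]
        cv2.polylines(o,[proj('wrist',Q,st).round().astype(int)],True,col,1)
o=im.copy();draw(o,.463,-.2835,np.radians(-12),(255,0,0));save('w4',o)
mv([.463,-.2835,.036],-12)
E
python3 w4.py
```

```text
shift [-0.0015, -0.0011, 0.2526] turn 0.0011 rows 4.5 jaw now -11.88 tool z [-2.e-04  7.e-04 -1.e+00] pos [ 0.4641 -0.2827  0.2254] t 9.93
```

View pics/w4.png

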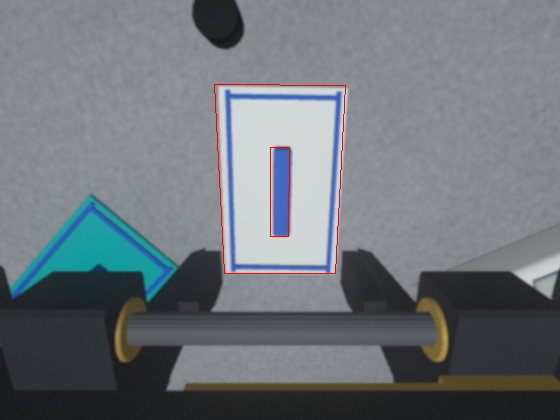

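The predicted outline sits on the white lid, with the handle at cols 272–291, rows 147–237, within about 1 px. It's the white lid with the blue border, and the turquoise one is off to the left. Going down to grip.

jog_arm:
  rows:
    - [[0,0.001,0.06],0]
    - [[0,0.001,0.11],0]
    - [[0,0.001,0.16],0]
    - [[0,0.001,0.2],0]
    - [[0,0.001,0.225],0]
    - [[0,0.001,0.24],0]
    - [[0,0.001,0.247],0]
    - [[0,0.001,0.25],0]
    - [[0,0.001,0.25],0]
    - [[0,0.001,0.25],0]

```text
clock: 10.77
tool_pos: [0.4652, -0.2848, 0.0392]
eef_rot: [0.777, 0.629, 0.0, 0.001]
contact_force: [0.6, -0.1, 0.3]
opening: 0.681
```

jog_arm:
  rows:
    - [[0,0,0],0]
    - [[0,0,0],0]
    - [[0,0,0],0]
    - [[0,0,0],0]
    - [[0,0,0],0]
    - [[0,0,0],0]
    - [[0,0,0],0]
    - [[0,0,0],0]
    - [[0,0,0],0]
    - [[0,0,0],0]
  gripper: 8
  newtons: 40

```text
clock: 11.6
tool_pos: [0.4644, -0.2844, 0.0381]
eef_rot: [0.777, 0.629, 0.0, -0.0]
contact_force: [0.4, -1.1, 1.0]
opening: 0.2
```

```bash
python3 -c "
from h import *
b=np.array([.463,-.2835,.0378])
s=get_state()
mv([.463,-.2835,.2],-12)
mv([.5052,.2648,.2],21.9)"
```

```text
shift [0.0008, -0.0021, -0.2159] turn -0.0002 rows 3.9 jaw now -12.03 tool z [ 0.e+00  1.e-04 -1.e+00] pos [ 0.4644 -0.2844  0.0381] t 11.6
shift [0.7276, -0.0994, -0.2159] turn -0.2961 rows 13.8 jaw now -12.03 tool z [ 0.e+00  1.e-04 -1.e+00] pos [ 0.4644 -0.2844  0.0381] t 11.6
```

jog_arm:
  rows:
    - [[0,0,-0.01],0]
    - [[0,0,-0.03],0]
    - [[0,0,-0.06],0]
    - [[0,0,-0.1],0]
    - [[0,0,-0.14],0]
    - [[0,0,-0.18],0]
    - [[0.01,0,-0.21],0]
    - [[0.03,-0.005,-0.23],0]
    - [[0.06,-0.009,-0.24],0]
    - [[0.1,-0.014,-0.24],-0.01]
    - [[0.14,-0.019,-0.24],-0.03]
    - [[0.18,-0.025,-0.24],-0.06]
    - [[0.22,-0.03,-0.24],-0.09]
    - [[0.26,-0.036,-0.24],-0.12]
    - [[0.3,-0.041,-0.24],-0.15]
    - [[0.34,-0.047,-0.24],-0.17]
    - [[0.38,-0.052,-0.24],-0.19]
    - [[0.42,-0.057,-0.24],-0.21]
    - [[0.46,-0.063,-0.24],-0.23]
    - [[0.5,-0.068,-0.24],-0.25]

```text
clock: 13.27
tool_pos: [0.492, 0.0943, 0.2182]
eef_rot: [0.597, 0.802, -0.0, -0.0]
contact_force: [-0.1, -0.2, -2.0]
opening: 0.199
```

```bash
python3 -c "
from h import *
# commanded at end: relative to grasp pose (jaw -12.03)
a=np.radians(-12.03);ty=np.array([np.cos(a),np.sin(a)]);tx=np.array([-ty[1],ty[0]])*1
M=R.from_quat(get_state()['eef_rot']).as_matrix();print(M[:,:2].round(3),tx)
c=np.array([.4644,-.2844])+.75*(.5*tx-.068*ty);print(c, get_state()['tool_pos'])
mv([.5052,.2648,.2181],21.9,base=[*c,.2181])
"
```

```text
[[-0.288  0.958]
 [ 0.958  0.288]
 [-0.    -0.001]] [0.20842382 0.9780386 ]
[0.49267896 0.09299409] [0.49197343 0.09430141 0.21822445]
shift [0.2146, 0.082, -0.0001] turn -0.045 rows 4.1 jaw now 16.74 tool z [-8.e-04 -3.e-04 -1.e+00] pos [0.4927 0.093  0.2181] t 13.27
```

jog_arm:
  rows:
    - [[0.04,0.015,0],-0.01]
    - [[0.08,0.03,0],-0.02]
    - [[0.12,0.045,0],-0.03]
    - [[0.155,0.059,0],-0.04]
    - [[0.18,0.069,0],-0.045]
    - [[0.2,0.076,0],-0.045]
    - [[0.21,0.08,0],-0.045]
    - [[0.2145,0.082,0],-0.045]
    - [[0.2145,0.082,0],-0.045]
    - [[0.2145,0.082,0],-0.045]
    - [[0.2145,0.082,0],-0.045]

```text
clock: 14.18
tool_pos: [0.5057, 0.2628, 0.218]
eef_rot: [0.562, 0.827, -0.001, 0.0]
contact_force: [-0.2, 0.4, -2.6]
opening: 0.2
```

```bash
cat > w5.py <<'E'
from h import *
import sys
st=get_state();im=snapshot('wrist')
def draw(o,cam,x,y,a,z0,col,st):
    c,s=np.cos(a),np.sin(a);Rb=np.array([[c,-s],[s,c]])
    for hx,hy,z in ((.065,.103,.012),(.009,.045,.042)):
        Q=[list(Rb@[i*hx,j*hy]+[x,y])+[z+z0] for i,j in [(1,1),(1,-1),(-1,-1),(-1,1)]]
        cv2.polylines(o,[proj(cam,Q,st).round().astype(int)],True,col,1)
p=st['tool_pos'];M=R.from_quat(st['eef_rot']).as_matrix();a=np.arctan2(M[1,1],M[0,1])
draw(im,'wrist',p[0],p[1],a,p[2]-.0381,(255,0,0),st)
save(sys.argv[1]+'w',im)
s=snapshot('side');draw(s,'side',.5052,.2648,np.radians(21.9),.06,(255,0,0),None)
save(sys.argv[1]+'s',s)
mv([.5052,.2648,.0981+.004],21.9)
E
python3 w5.py a5
```

```text
shift [0.0023, 0.0, 0.1547] turn -0.0021 rows 2.8 jaw now 21.66 tool z [-1.e-04 -8.e-04 -1.e+00] pos [0.5058 0.2633 0.2181] t 14.28
```

View pics/a5w.png

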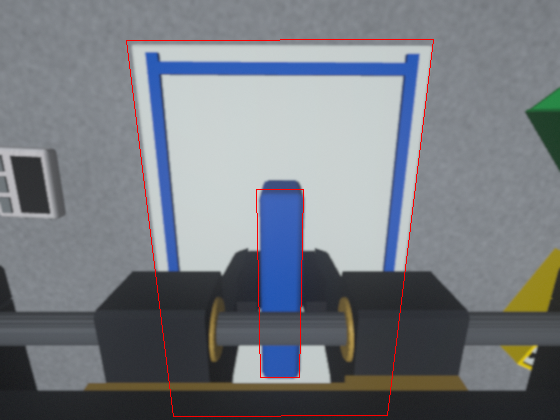

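View pics/a5s.png

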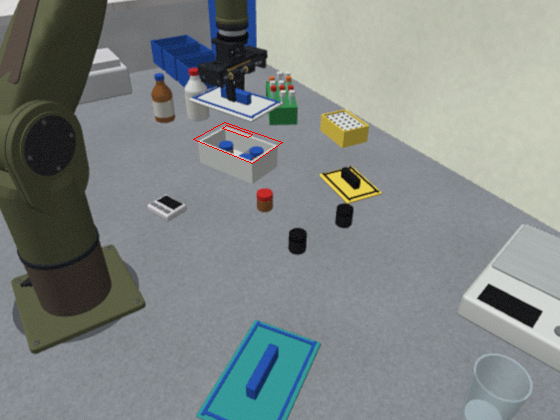

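The lid hangs level and centred in the grip: its plate edges lie on the red outline, with corners at (row 40, cols 127 and 433). Lowering it slowly to just above its seat.

jog_arm:
  rows:
    - [[0,0,0.015],-0.001]
    - [[0,0,0.03],-0.001]
    - [[0,0,0.045],-0.001]
    - [[0,0,0.06],-0.001]
    - [[0,0,0.075],-0.001]
    - [[0,0,0.09],-0.001]
    - [[0,0,0.1],-0.001]
    - [[0,0,0.11],-0.001]
    - [[0,0,0.12],-0.001]
    - [[0,0,0.128],-0.001]
    - [[0,0,0.135],-0.001]
    - [[0,0,0.141],-0.001]
    - [[0,0,0.146],-0.001]
    - [[0,0,0.15],-0.001]
    - [[0,0,0.153],-0.001]
    - [[0,0,0.155],-0.001]
    - [[0,0,0.1565],-0.001]
    - [[0,0,0.1565],-0.001]
    - [[0,0,0.1565],-0.001]

```text
clock: 15.87
tool_pos: [0.5057, 0.2648, 0.1008]
eef_rot: [0.56, 0.828, 0.0, 0.0]
contact_force: [0.5, 0.1, -1.2]
opening: 0.198
```

jog_arm:
  rows:
    - [[0,0,0.001],0]
    - [[0,0,0.002],0]
    - [[0,0,0.003],0]
    - [[0,0,0.0036],0]
    - [[0,0,0.0036],0]
    - [[0,0,0.0036],0]

```text
clock: 16.37
tool_pos: [0.5057, 0.2647, 0.0981]
eef_rot: [0.56, 0.828, 0.0, 0.0]
contact_force: [-0.4, -0.6, -0.4]
opening: 0.199
```

jog_arm:
  rows:
    - [[0,0,0.0007],0]
    - [[0,0,0.0014],0]
    - [[0,0,0.0014],0]
    - [[0,0,0.0014],0]

```text
clock: 16.7
tool_pos: [0.5056, 0.2647, 0.098]
eef_rot: [0.56, 0.828, 0.0, 0.0]
contact_force: [-2.5, -0.4, 8.7]
opening: 0.202
```

```bash
python3 - <<'E'
from h import *
print(get_state()['contact_force'],get_state()['tool_pos'])
s=snapshot('side');save('s6',cv2.resize(s[80:210,150:330],None,fx=4.2,fy=4.2,interpolation=cv2.INTER_CUBIC))
E
```

```text
[-2.48218226 -0.41638912  8.73753283] [0.50561411 0.264715   0.09802243]
```

View pics/s6.png

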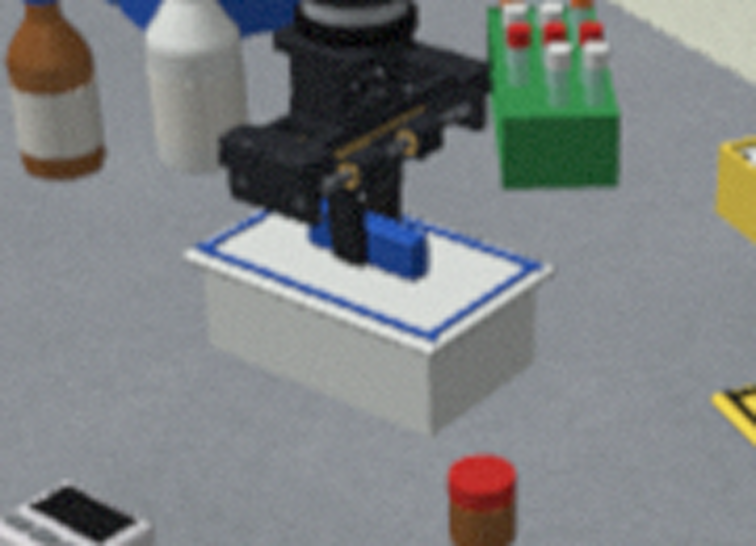

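The lid is down flush on the rim, with 8.7 N of contact at TCP z 0.098, the expected seat height. Releasing and backing off.

jog_arm:
  rows:
    - [[0,0,0],0]
    - [[0,0,0],0]
    - [[0,0,0],0]
    - [[0,0,0],0]
    - [[0,0,0],0]
    - [[0,0,0],0]
    - [[0,0,0],0]
  gripper: 50

```text
clock: 17.33
tool_pos: [0.5056, 0.2647, 0.0968]
eef_rot: [0.56, 0.828, 0.0, -0.0]
contact_force: [-0.1, 0.3, 0.3]
opening: 0.565
```

jog_arm:
  rows:
    - [[0,0,-0.02],0]
    - [[0,0,-0.05],0]
    - [[0,0,-0.09],0]
    - [[0,0,-0.13],0]
    - [[0,0,-0.17],0]
    - [[0,0,-0.2],0]
    - [[0,0,-0.22],0]
    - [[0,0,-0.22],0]
    - [[0,0,-0.22],0]
    - [[0,0,-0.22],0]

```text
clock: 18.17
tool_pos: [0.5049, 0.2643, 0.2608]
eef_rot: [0.56, 0.829, -0.001, -0.0]
contact_force: [0.1, 1.1, -0.5]
opening: 0.563
```

```bash
python3 - <<'E'
from h import *
st=get_state();im=snapshot('wrist');s=snapshot('side')
a=np.radians(21.9);c,sn=np.cos(a),np.sin(a);Rb=np.array([[c,-sn],[sn,c]])
for o,cam in ((im,'wrist'),(s,'side')):
    for hx,hy,z in ((.065,.103,.072),(.009,.045,.102)):
        Q=[list(Rb@[i*hx,j*hy]+[.5052,.2648])+[z] for i,j in [(1,1),(1,-1),(-1,-1),(-1,1)]]
        cv2.polylines(o,[proj(cam,Q,st).round().astype(int)],True,(255,0,0),1)
save('e7w',im);save('e7s',cv2.resize(s[80:210,150:330],None,fx=4.2,fy=4.2,interpolation=cv2.INTER_CUBIC))
print(st['clock'],st['tool_pos'],st['contact_force'])
E
```

```text
18.1667 [0.50494338 0.26432212 0.26082981] [ 0.05066281  1.0514379  -0.54985384]
```

View pics/e7w.png

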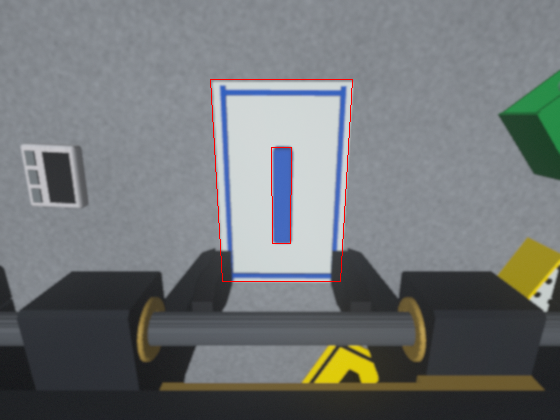

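View pics/e7s.png

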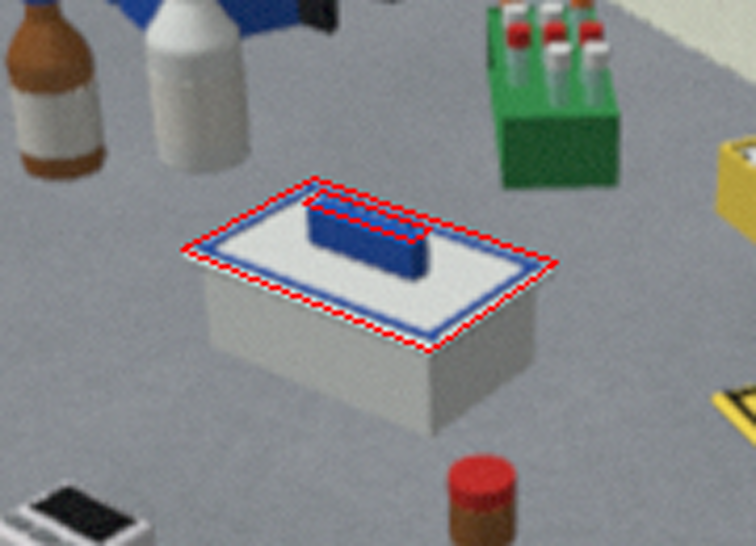

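Both views show the lid seated. Its plate and handle match the seated outline within about 1–2 px, and the gripper is clear.

```bash
python3 -c "
from h import *
print(workorder.finish_job())"
```

```text
the job is handed in; nothing more can be done
None
```

The box is packed and handed in at about 18 s; `finish_job` gives no verdict. I stood the blue-capped jar in the empty half and seated the white lid on the box.

- **Jar:** I let go only after it touched the floor (6.5 N). The wrist and side views then showed it upright near the bay centre. I couldn't see it again once the lid was on.
- **Lid:** I released it after 8.7 N of contact at the expected seat height. The final wrist and side views matched the seated outline to about 1–2 px, and it looked flat and square. The gripper was raised about 16 cm clear.
- **Other objects:** I never approached the yellow lid, but I didn't re-measure its position at the end.

No check failed. The estimates from the different cameras agreed to about 1 mm for the jar, and box and lid outlines fitted the pictures to about 1–2 px.

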